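# Set the phone camera tester to green light

### The arm

A 6-joint arm with a two-finger parallel gripper is mounted at the origin on the work surface. World frame = base frame: x ahead of the robot, y to its left, z up, the work surface at z = 0. Lengths are in m, angles in rad, forces in N, time in s.
With the tool pointing down it reaches from about 0.35 to 0.975 m from the base axis. Payload 4.9 kg.
Tool frame: the origin (TCP) lies midway between the tips of the shut fingers; the grasp point (between the pads) lies 19 mm behind it; z points along the fingers, y is the line along which they close (so a half turn about z gives the same grasp; the last joint's range is limited). The gripper opens to 85 mm and grips with 20 to 120 N. Pads are 22 mm wide; open, the fingers measure 114 mm over their backs; the gripper's body (76 mm by 85 mm) begins 54 mm behind the grasp point. The pads swing forward as they close: fully open they stand 13 mm farther back than shut.
Start: joints at [-1.428, 0.053, 1.613, -0, 1.476, -0.119], TCP at [0.162, -0.604, 0.231] pointing down, gripper open.
Joint ranges: [-3.01, 3.01], [-1.01, 2.22], [0.06, 2.58], [-1.02, 4.17], [0.09, 2.62], [-3.14, 3.14]. Speed limits (rad/s): [2.57, 2.57, 3.14, 3.14, 3.14, 3.14].

### API

Orientations are given as a rotation vector (axis times angle).
In Python, from station import ctrl, optics, job gives the robot as it stands.
- The arm moves only by the shell command python3 -m jog 'ROWS' [OPENING] [FORCE]. ROWS is JSON, a list of rows, each a list of 2 entries, a list of its own where there are three numbers: the shift along the tool's x, y, z in m, then the turn, a rotation vector about the tool's x, y, z in rad. A call has 1 to 5 rows; each row is the pose to reach, as a shift and turn from the pose commanded when the call began, along the tool's axes at that moment; what a row does not reach only later rows make up. A row lasts 1/10 s, in which the tool goes at most 50 mm and 8.59 degrees, less where a joint would pass 70% of its speed; a pose out of reach is approached as far as the arm can. A call with a gripper value outside its range is refused whole. OPENING is the opening, from 0 (shut) to 1 (fully open), set as the call begins (- or left out, the last holds). The fingers move at their own pace and stop on an object; FORCE is the grip in N (left out, the last holds). Time passes only in rows, so rows that repeat a pose let the fingers close. It gives the time, the measured TCP pose, the force, the opening and the grip force at its end, in the units of the state.
- ctrl.get_obs(): the state, without advancing time (a new reading comes with each control period).
- optics.get_image(name): name is "side" or "top"; returns a dict with "image" (384x512x3 uint8, blue, green, red), "fx", "fy", "cx", "cy" (pixels), "rvec" (rotation vector, rad) and "tvec" (3), from world to camera coordinates, as OpenCV has them. Camera axes: x right, y down, z forward; pixel columns grow to the right and rows downward; lengths in m; the calibration is good to about 2 mm. A picture is of the moment at which its call begins. There is no depth.
- job.finish_job(): hands the job in; it is judged then, once.
The state is a dict: "t": time; "q": joint angles; "dq": joint speeds; "effort": joint torques, N m; "tool_pos": TCP position; "tool_rot": TCP orientation; "contact_force": force on the tool from outside, world axes, zero at the start; "wrist_torque": the same for the moment, N m; "opening": finger opening in m; "grip_force": force on a finger pad.
Only numpy, scipy, OpenCV 4.12 (cv2) and the standard library are available. Lean on these libraries where they do the work, as an engineer would, in place of code of your own. Each camera call takes 0.05 s, during which the arm holds its last target. There are 200 camera calls.

### The job

Get the phone camera tester ready for a green-light check: lift its clear hood (orange pull bar) and swing it up past the pull of its springs so that it stays open by itself, then turn the filter wheel (black knob) until the green filter fills the window. Leave the phones, tools and other things on the desk where they are.

Things in the scene. Friction and masses are not known exactly. Their poses are not given: they have to be found in the camera images.
- tester: Phone camera tester: fixed white wedge, in mm 225 long (x) x 228 wide (y; 253 over its springs) x 142 high, front to the robot's left (+y) within 20 deg. Origin: centre of its underside; x from its low front to its rear, z up. Its face slopes up at 0.50 rad (28.6 deg) from the front edge (x -110, z 55) to the rear deck (z 142): the face's normal leans 28.6 deg from vertical to the front.
- hood (a joint): Hood angle: 0 shut, 2.1 rad open at its stop (upright). Over-centre springs outside the cheeks and its weight hold it shut (lifting takes about 2 N at the bar). Let go below 1.05 rad it falls shut; past 1.1 rad the springs carry it, damped, within a second to the stop and hold it there. Safe to let go from 1.2 rad on; the springs then press the bar on (up and to the rear) with 0.5 to 1.5 N.
- bar_grip (a point): Middle of the hood's orange pull bar: round, 10 diameter, 110 long, parallel to the hinge (tester's y), on two thin arms, 45 clear of the hood's front wall. Moves with the hood; 64 above the desk when shut; 245 from the hinge line along the hood and 30 towards its outside. x axis: along the hood towards the hinge; z: out of the hood. The round bar can pivot between fingers.
- hood_hinge (a point): Middle of the hood's hinge line at the upper end of the sloping face, along the tester's y; fixed; 155 above the desk. x axis up the slope, z out of the face. The hood opens by turning about +y (bar goes up and to the rear). Hood: clear plastic shell over the face, 195 long, 206 wide, its top 60 above the face, dark edge trims, 220 g.
- wheel (a joint): Filter wheel angle, anticlockwise positive seen facing the slope. At 0 the green filter's middle is in the middle of the window. Starts 0.7 to 2.2 rad: turn it clockwise by this value (back to 0). No detents, light friction (0.05 N m), stays where left; stops at -3.3 and 3.3. Green alone fills the window within 0.23 rad of 0. All sizes here are in mm.
- knob_grip (a point): Grasp point of the knob, on the wheel's axis, 33 above the sloping face, 105 down-slope of the hinge. Knob: black, fluted, round, 36 diameter, from 9 (disc surface) to 45 above the face; a green line on its top points to the green filter. 25 clear from knob to mask plate. z axis out of the face along the wheel's axis, x towards the green filter; turns with the wheel. Covered by the shut hood.
- green_filter (a point): Centre of the green filter on the wheel, 58 from the wheel's axis; moves with the wheel. The wheel is a black disc, 150 diameter, with six coloured sectors 50 degrees wide, radii 45 to 70, one every 60 degrees; anticlockwise from green: green, white, red, dark grey, blue, yellow.
- window (a point): Centre of the window, 18 (up-slope) x 20 wide, with a black rubber rim, in the fixed aluminium mask plate over the upper part of the wheel; 58 up-slope of the wheel's axis. The plate lies 4 above the disc, its lower edge 43 up-slope of the axis.
- dark_phone: A dark phone lying screen up beside the tester, 147 x 71 x 8; origin at the centre of its underside. Not to be disturbed.
- white_phone: A white phone lying on the carton, 147 x 71 x 8; origin at the centre of its underside. Not to be disturbed.
- carton: A dark blue phone carton, 165 x 90 x 28; origin at the centre of its underside. Not to be disturbed.
- tea_bottle: A glass tea bottle with a dark lid, 66 diameter, 190 high; origin at the centre of its underside. Not to be disturbed.
- tub: A white round tub near the tester's front corner, 90 diameter, 50 high; origin at the centre of its underside. Not to be disturbed.
- driver: A small red-handled screwdriver beside the tester, 140 long; origin on its underside. Not to be disturbed.
- screw_tray: A blue screw tray, 100 x 75 x 16; origin at the centre of its underside. Not to be disturbed.
- spudger: A black plastic pry stick lying near the tester's front corner, 130 x 11 x 4; origin at the centre of its underside. Not to be disturbed.

How it is judged:
On the way, in this order (a step that is already met when the one before it is completed fails the run):
1. the hood has swung open to its stop (over 1.9 rad) (value of joint hood above 1.9 rad), for 0.2 s.
2. with the hood open, the wheel is turned so that green fills the window (within 0.23 rad) (value of joint hood above 1.9 rad and value of joint wheel between -0.23 and 0.23 rad), for 0.2 s.
At the end, for the whole second after the job is handed in: The hood stands open by itself (joint over 1.9 rad), the green filter fills the window (wheel within 0.23 rad of 0, at rest), and each bystander is within 30 mm of where it was (all of step 2 and velocity of joint wheel between -0.05 and 0.05 rad/s and distance of each of dark_phone, white_phone, carton, tea_bottle, tub, driver, screw_tray, spudger from where it was at the start of the episode below 0.03 m); the robot touches nothing.
It fails at once if a bystander is pushed more than 30 mm from its place (distance of any of dark_phone, white_phone, carton, tea_bottle, tub, driver, screw_tray, spudger from where it was at the start of the episode above 0.03 m).
It also fails if it takes over 72 s, if anything falls off the work surface, if the arm or the gripper's body presses on something with over 40 N, if the wrist force passes 120 N, or if a joint passes its speed limit or range.

## Working session

There is one attempt and no reset: what is moved stays moved. The work goes in short steps, Python scripts to look and compute and a shell command to move; the robot and the scene stay as the last step left them, time stands still between calls to the robot, and variables do not carry over. Pictures are saved under pics/ and viewed, at most 10 in all, crops included, and the job is handed in when it is done.

```bash
mkdir -p pics
python3 - <<'E'
from station import ctrl, optics
import cv2
for n in("side","top"):
    d=optics.get_image(n); cv2.imwrite(f"pics/{n}0.png",d["image"]); print(n,{k:d[k] for k in d if k!="image"})
print(ctrl.get_obs())
E
```

```text
side {'fx': 406.67371531536804, 'fy': 406.67371531536804, 'cx': 253.91295225417448, 'cy': 197.1915206296375, 'rvec': array([ 0.62101907, -2.47666252,  1.34512064]), 'tvec': array([0.48325066, 0.24384532, 1.07029506])}
top {'fx': 461.7539624039966, 'fy': 461.7539624039966, 'cx': 258.99197947496447, 'cy': 196.65626265694513, 'rvec': array([ 2.14468628, -2.14889696,  0.11194504]), 'tvec': array([5.56925058e-05, 5.99530760e-01, 1.44241165e+00])}
{'t': 0.1, 'q': array([-1.42800848e+00,  5.32763503e-02,  1.61416627e+00,  1.89877601e-05,
        1.47596121e+00, -1.18977446e-01]), 'dq': array([ 1.77115018e-05, -2.75486764e-03, -5.35835171e-03, -1.61311809e-03,
       -6.74717180e-04, -8.96192823e-04]), 'effort': array([ 3.05070471e-04, -3.94904387e+01, -3.71362996e+01, -2.30748556e-04,
        3.92031128e-03, -8.14605727e-06]), 'tool_pos': array([ 0.16168079, -0.60314973,  0.2301892 ]), 'tool_rot': array([-3.11292747e+00, -4.09767816e-01,  4.17975681e-06]), 'contact_force': array([-0.26955586, -0.49016883,  0.13040994]), 'wrist_torque': array([0.02270318, 0.00127101, 0.02836473]), 'grip_force': 0.0, 'opening': 0.08563637527516421}
```

View pics/side0.png

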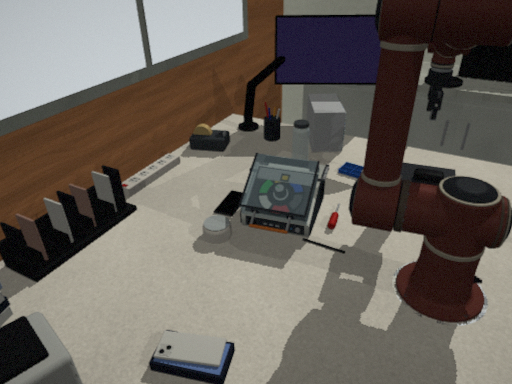

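View pics/top0.png

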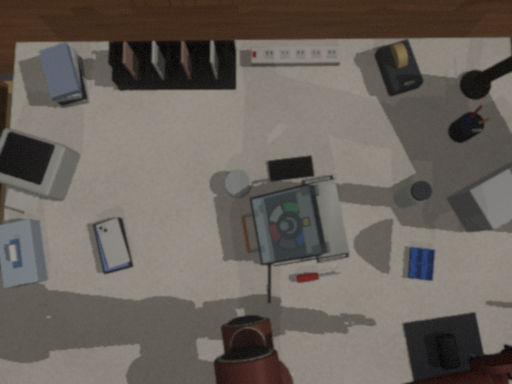

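The side view shows the tester at about (285,195), its bar at (268,228). In the top view the tester is at about (298,222), its orange bar at (248,233), the tub at (237,183), the spudger at (269,283), the dark phone at (290,167), the driver at (312,277) and the bottle at (415,190).

```bash
cat > h.py <<'E'
import numpy as np, cv2
from station import ctrl, optics
from scipy.spatial.transform import Rotation as R
def cam(n):
    d=optics.get_image(n); K=np.array([[d["fx"],0,d["cx"]],[0,d["fy"],d["cy"]],[0,0,1]])
    M=cv2.Rodrigues(d["rvec"])[0]; return d["image"],K,M,np.array(d["tvec"])
def ray(c,uv):
    _,K,M,t=c; return -M.T@t, M.T@np.linalg.inv(K)@np.array([*uv,1.])
def onz(c,uv,z):
    o,r=ray(c,uv); return o+r*(z-o[2])/r[2]
def tri(c1,u1,c2,u2):
    o,r=ray(c1,u1);p,s=ray(c2,u2)
    a=np.linalg.lstsq(np.c_[r,-s],p-o,rcond=None)[0]; A=o+a[0]*r;B=p+a[1]*s
    return (A+B)/2,np.linalg.norm(A-B)
def proj(c,P):
    _,K,M,t=c; x=K@(M@np.asarray(P)+t); return x[:2]/x[2]
def orange(c,box):
    hsv=cv2.cvtColor(c[0],cv2.COLOR_BGR2HSV); x0,y0,x1,y1=box
    m=cv2.inRange(hsv,(4,110,60),(20,255,255)); k=np.zeros_like(m); k[y0:y1,x0:x1]=m[y0:y1,x0:x1]
    n,l,s,ce=cv2.connectedComponentsWithStats(k); i=1+np.argmax(s[1:,4]); ys,xs=np.where(l==i)
    return ce[i],s[i],cv2.minAreaRect(np.c_[xs,ys].astype(np.float32)),cv2.fitLine(np.c_[xs,ys].astype(np.float32),cv2.DIST_L2,0,.01,.01).ravel()
E
python3 - <<'E'
from h import *
T=cam("top");S=cam("side")
a=orange(T,(225,200,262,270));b=orange(S,(235,210,310,245));print(a,b)
print("z064",onz(T,a[0],.064),onz(S,b[0],.064),tri(T,a[0],S,b[0]))
d=a[3][:2]; e=[onz(T,a[0]+d*k,.064) for k in(-17,17)];print(e)
for n,c,(x0,y0,x1,y1) in(("t",T,(210,150,370,290)),("s",S,(190,140,350,270))):
    cv2.imwrite(f"pics/{n}1.png",cv2.resize(c[0][y0:y1,x0:x1],None,fx=5 if n=="t" else 4.5,fy=4 if n=="t" else 4.5))
E
```

```text
(array([245.13924051, 233.21518987]), array([242, 216,   7,  36,  79], dtype=int32), ((245.2432403564453, 233.45945739746094), (35.51018142700195, 2.3015859127044678), 80.53767395019531), array([1.6585690e-01, 9.8614985e-01, 2.4513924e+02, 2.3321519e+02],
      dtype=float32)) (array([268.03787879, 228.12121212]), array([249, 224,  39,  10, 132], dtype=int32), ((267.9830017089844, 228.090576171875), (38.82345199584961, 3.3786232471466064), 10.619654655456543), array([9.8256451e-01, 1.8592206e-01, 2.6803787e+02, 2.2812122e+02],
      dtype=float32))
z064 [0.48143829 0.04160362 0.064     ] [0.48000049 0.04045778 0.064     ] (array([0.4806092 , 0.04121434, 0.06438716]), np.float64(0.0017790877030190275))
[array([0.53386945, 0.05060863, 0.064     ]), array([0.42949347, 0.03268213, 0.064     ])]
```

View pics/t1.png

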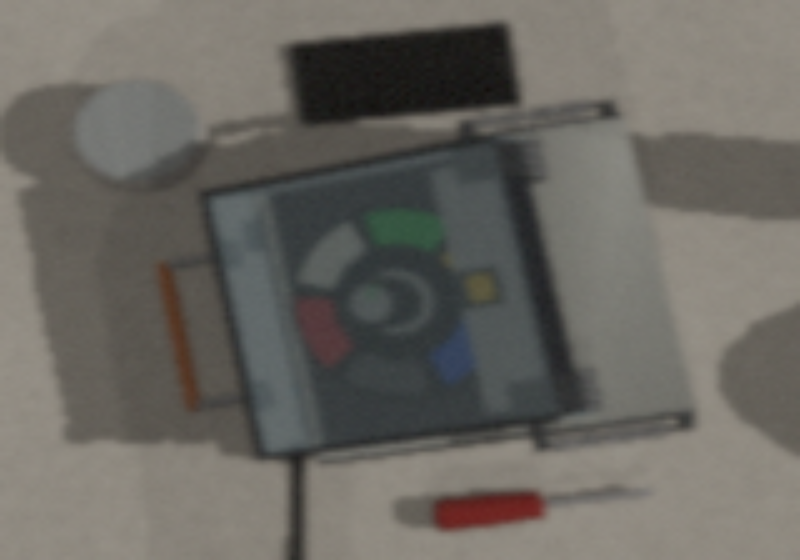

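```bash
cat >> h.py <<'E'
Y=np.array([.9856,.169,0]);Y/=np.linalg.norm(Y);Z=np.array([0,0,1.]);X=np.cross(Y,Z)
BAR=np.array([.4808,.0412,.064]); HIN=BAR+.2294*X; HIN[2]=.155
def Rt(p):
    p=np.deg2rad(p); z=np.cos(p)*X-np.sin(p)*Z; return np.c_[Y,np.cross(z,Y),z]
def bar(th): e=th-.378; return HIN+.2468*(-np.cos(e)*X+np.sin(e)*Z)
def rel(P,Rg,frm=None):
    if frm is None: o=ctrl.get_obs(); frm=(o["tool_pos"],R.from_rotvec(o["tool_rot"]).as_matrix())
    p0,R0=frm; print("shift",np.round(R0.T@(P-p0),4),"turn",np.round(R.from_matrix(R0.T@Rg).as_rotvec(),4))
E
python3 - <<'E'
from h import *
print(X,HIN)
A=np.array([.162,-.604,.45]);B=np.array([.42,-.25,.45]);C=BAR-.2*Rt(50)[:,2];D=BAR-.081*Rt(50)[:,2]
rel(A,Rt(90));rel(B,Rt(90)); rel(C,Rt(50),(B,Rt(90)))
E
```

```text
[ 0.16900267 -0.98561559  0.        ] [ 0.51956921 -0.18490022  0.155     ]
shift [ 1.000e-04  5.000e-04 -2.195e-01] turn [-0.0013 -0.0001  0.092 ]
shift [ 0.341  -0.2747 -0.2191] turn [-0.0013 -0.0001  0.092 ]
shift [ 0.1091 -0.4053  0.2328] turn [-0.6981  0.     -0.    ]
```

```bash
python3 -m jog '[[[0,0,-0.05],[0,0,0]],[[0,0,-0.1],[0,0,0]],[[0,0,-0.15],[0,0,0]],[[0,0,-0.2],[0,0,0]],[[0,0,-0.22],[0,0,0.09]]]' 0.45
python3 -m jog '[[[0.035,-0.027,0],[0,0,0]],[[0.07,-0.055,0],[0,0,0]],[[0.1,-0.08,0],[0,0,0]],[[0.135,-0.11,0],[0,0,0]],[[0.17,-0.135,0],[0,0,0]]]'
python3 - <<'E'
from h import *
B=np.array([.42,-.25,.45]);C=BAR-.2*Rt(50)[:,2]
rel(B,Rt(90));rel(C,Rt(50)); print(ctrl.get_obs()["q"])
E
```

```text
t: 0.7
tool_pos: [0.1619, -0.6042, 0.4584]
tool_rot: [3.121, 0.265, 0.001]
contact_force: [0.3, -0.3, 0.2]
opening: 0.0385
grip_force: 0.0
t: 1.2
tool_pos: [0.3069, -0.44, 0.4513]
tool_rot: [3.13, 0.269, 0.0]
contact_force: [0.4, -0.0, 0.3]
opening: 0.0384
grip_force: 0.0
shift [ 0.1438 -0.1679  0.0013] turn [ 0.0001 -0.0002  0.0016]
shift [ 0.2536 -0.5731  0.2341] turn [-0.6981 -0.0007  0.0014]
[-1.10056281e+00 -1.92595186e-01  1.48716925e+00  1.43280588e-04
  1.84690280e+00  2.98900913e-01]
```

```bash
python3 -m jog '[[[0.03,-0.034,0],[0,0,0]],[[0.06,-0.068,0],[0,0,0]],[[0.09,-0.1,0],[0,0,0]],[[0.12,-0.135,0],[0,0,0]],[[0.144,-0.168,0],[0,0,0]]]'
python3 -m jog '[[[0.015,-0.05,0],[-0.1,0,0]],[[0.03,-0.1,0],[-0.2,0,0]],[[0.045,-0.15,0],[-0.3,0,0]],[[0.06,-0.2,0],[-0.4,0,0]],[[0.075,-0.25,0],[-0.5,0,0]]]'
python3 - <<'E'
from h import *
C=BAR-.2*Rt(50)[:,2]
rel(C,Rt(50)); print(ctrl.get_obs()["q"])
E
```

```text
t: 1.7
tool_pos: [0.4201, -0.2495, 0.4511]
tool_rot: [-3.13, -0.27, -0.0]
contact_force: [-0.4, -0.6, 0.2]
opening: 0.0383
grip_force: 0.0
t: 2.2
tool_pos: [0.4486, -0.0013, 0.4524]
tool_rot: [2.629, 0.226, 0.064]
contact_force: [1.2, 0.4, 0.3]
opening: 0.0382
grip_force: 0.0
shift [ 0.0384 -0.2581  0.1263] turn [-0.1936 -0.0047 -0.0003]
[ 0.13298201 -0.42347863  1.72452619 -0.51677003  1.78397918  1.40632615]
```

```bash
python3 -m jog '[[[0.008,-0.045,0.02],[-0.05,0,0]],[[0.016,-0.09,0.04],[-0.1,0,0]],[[0.024,-0.135,0.06],[-0.15,0,0]],[[0.03,-0.17,0.08],[-0.194,0,0]],[[0.034,-0.21,0.1],[-0.194,0,0]]]'
python3 -m jog '[[[0.004,-0.048,0.026],[0,0,0]],[[0.004,-0.048,0.026],[0,0,0]]]'
python3 - <<'E'
from h import *
rel(BAR-.081*Rt(50)[:,2],Rt(50));rel(BAR+.017*Rt(50)[:,2],Rt(50)); print(ctrl.get_obs()["q"])
E
```

```text
t: 2.7
tool_pos: [0.4586, 0.1384, 0.2604]
tool_rot: [2.439, 0.213, 0.075]
contact_force: [0.2, 0.1, 0.5]
opening: 0.0384
grip_force: 0.0
t: 2.9
tool_pos: [0.4565, 0.1576, 0.2053]
tool_rot: [2.436, 0.218, 0.062]
contact_force: [-0.2, -0.3, -1.0]
opening: 0.0388
grip_force: 0.0
shift [0.0049 0.0004 0.1036] turn [-0.0015  0.0067  0.0113]
shift [0.0056 0.0006 0.2016] turn [-0.0015  0.0067  0.0113]
[ 0.52660882 -0.06788683  1.88896808 -0.64255144  1.60402975  1.9914939 ]
```

Approach to 80 mm short, then recheck the bar against the fingers in a picture.

```bash
python3 -m jog '[[[0.002,0,0.04],[0,0.007,0.011]],[[0.005,0,0.08],[0,0.007,0.011]],[[0.005,0,0.12],[0,0.007,0.011]],[[0.005,0,0.14],[0,0.007,0.011]],[[0.005,0,0.14],[0,0.007,0.011]]]'
python3 - <<'E'
from h import *
rel(BAR+.017*Rt(50)[:,2],Rt(50))
S=cam("side");T=cam("top");o=ctrl.get_obs()["tool_pos"]
print(proj(S,BAR),proj(S,o),proj(T,BAR),proj(T,o))
cv2.imwrite("pics/c.png",np.vstack([cv2.resize(S[0][170:270,200:360],(640,300)) , cv2.resize(T[0][180:280,190:350],(640,300))]))
E
```

```text
t: 3.4
tool_pos: [0.479, 0.0678, 0.1038]
tool_rot: [2.44, 0.197, 0.084]
contact_force: [-1.0, 0.8, 0.7]
opening: 0.0381
grip_force: 0.0
shift [-0.003  -0.0051  0.0646] turn [-0.0029 -0.0036 -0.0099]
[267.68329058 228.18104529] [262.97162337 221.65488439] [245.26792779 233.42009614] [235.0593411  232.69594763]
```

View pics/c.png

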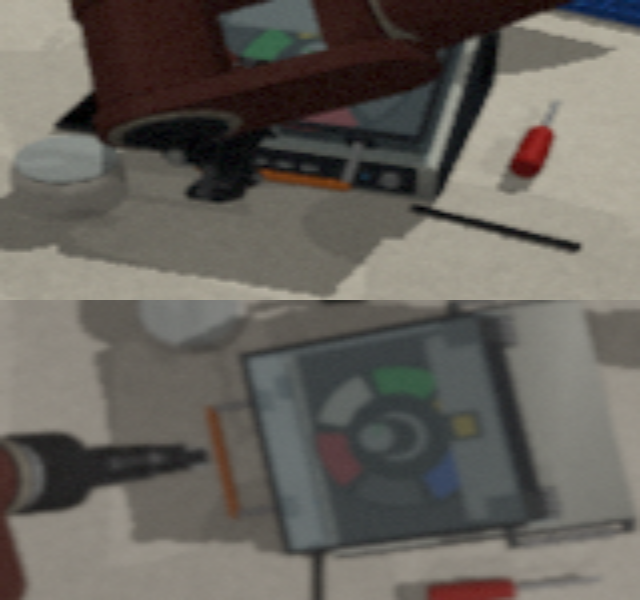

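The rear finger sits at about (241,232) in the top view and the pair straddles the line to the bar in the side view, about (249..262, 220..233). This fits the estimate, so I go in.

```bash
python3 -m jog '[[[-0.003,-0.005,0.015],[0,0,-0.01]],[[-0.003,-0.005,0.03],[0,0,-0.01]],[[-0.003,-0.005,0.045],[0,0,-0.01]],[[-0.003,-0.005,0.065],[0,0,-0.01]],[[-0.003,-0.005,0.065],[0,0,-0.01]]]'
python3 -m jog '[[[0,0,0],[0,0,0]],[[0,0,0],[0,0,0]],[[0,0,0],[0,0,0]],[[0,0,0],[0,0,0]],[[0,0,0],[0,0,0]]]' 0 30
python3 - <<'E'
from h import *
rel(BAR+.017*Rt(50)[:,2],Rt(50))
for th in(.1,.2,.3,.4,.5,.6,.7,.8,.9,1.,1.1,1.2,1.3,1.35):
    print(th,end=" ");rel(bar(th),Rt(50),(BAR,Rt(50)))
E
```

```text
t: 4.0
tool_pos: [0.482, 0.0309, 0.0486]
tool_rot: [2.439, 0.212, 0.078]
contact_force: [-0.5, -0.9, -0.8]
opening: 0.0379
grip_force: 0.0
t: 4.5
tool_pos: [0.4844, 0.0333, 0.0516]
tool_rot: [2.441, 0.213, 0.087]
contact_force: [0.9, 3.1, -1.5]
opening: 0.0094
grip_force: 29.3
shift [-0.0023  0.0015  0.002 ] turn [-0.0051 -0.0098  0.0004]
0.1 shift [-0.      0.0089 -0.0229] turn [0. 0. 0.]
0.2 shift [-0.      0.0201 -0.0449] turn [0. 0. 0.]
0.3 shift [ 0.      0.0334 -0.0657] turn [0. 0. 0.]
0.4 shift [-0.      0.0487 -0.085 ] turn [0. 0. 0.]
0.5 shift [-0.      0.0659 -0.1027] turn [0. 0. 0.]
0.6 shift [ 0.      0.0847 -0.1186] turn [0. 0. 0.]
0.7 shift [ 0.      0.1051 -0.1326] turn [0. 0. 0.]
0.8 shift [-0.      0.1267 -0.1444] turn [0. 0. 0.]
0.9 shift [ 0.      0.1494 -0.154 ] turn [0. 0. 0.]
1.0 shift [ 0.      0.173  -0.1613] turn [0. 0. 0.]
1.1 shift [ 0.      0.1972 -0.1663] turn [0. 0. 0.]
1.2 shift [-0.      0.2217 -0.1687] turn [0. 0. 0.]
1.3 shift [-0.      0.2464 -0.1688] turn [0. 0. 0.]
1.35 shift [-0.      0.2587 -0.1678] turn [0. 0. 0.]
```

```bash
python3 -m jog '[[[0,0.004,-0.011],[0,0,0]],[[0,0.009,-0.023],[0,0,0]],[[0,0.014,-0.034],[0,0,0]],[[0,0.020,-0.045],[0,0,0]],[[0,0.020,-0.045],[0,0,0]]]'
python3 - <<'E'
from h import *
R5=Rt(50)
o=ctrl.get_obs()["tool_pos"]-.019*R5[:,2]; print(o,np.linalg.norm((o-HIN)[[1,2]]), o-bar(.2), ctrl.get_obs()["q"])
for th in(.3,.4,.5,.6,.7): print(th,end=" ");rel(bar(th),R5,(bar(.2),R5))
for th in(.8,.9,1.,1.1,1.2): print(th,end=" ");rel(bar(th),R5,(bar(.7),R5))
E
```

```text
t: 5.0
tool_pos: [0.4819, 0.0473, 0.1005]
tool_rot: [2.443, 0.211, 0.088]
contact_force: [1.4, 5.7, -4.0]
opening: 0.0086
grip_force: 29.3
[0.47987393 0.05929316 0.11501784] 0.24744490001475752 [0.00135555 0.00478685 0.00371662] [ 0.31125544 -0.03326611  2.04800746 -0.71411365  1.30878215  1.96726765]
0.3 shift [ 0.      0.0133 -0.0208] turn [0. 0. 0.]
0.4 shift [ 0.      0.0286 -0.0401] turn [0. 0. 0.]
0.5 shift [-0.      0.0458 -0.0578] turn [0. 0. 0.]
0.6 shift [ 0.      0.0647 -0.0737] turn [0. 0. 0.]
0.7 shift [ 0.      0.085  -0.0877] turn [0. 0. 0.]
0.8 shift [-0.      0.0216 -0.0118] turn [0. 0. 0.]
0.9 shift [ 0.      0.0444 -0.0215] turn [0. 0. 0.]
1.0 shift [ 0.      0.0679 -0.0288] turn [0. 0. 0.]
1.1 shift [-0.      0.0921 -0.0337] turn [0. 0. 0.]
1.2 shift [-0.      0.1166 -0.0362] turn [0. 0. 0.]
```

```bash
python3 -m jog '[[[0,0.013,-0.021],[0,0,0]],[[0,0.029,-0.040],[0,0,0]],[[0,0.046,-0.058],[0,0,0]],[[0,0.065,-0.074],[0,0,0]],[[0,0.085,-0.088],[0,0,0]]]'
python3 -m jog '[[[0,0.011,-0.006],[0,0,0]],[[0,0.022,-0.012],[0,0,0]],[[0,0.033,-0.017],[0,0,0]],[[0,0.044,-0.021],[0,0,0]],[[0,0.044,-0.021],[0,0,0]]]'
python3 - <<'E'
from h import *
R5=Rt(50); o=ctrl.get_obs()
b=o["tool_pos"]-.019*R5[:,2]; v=b-HIN; print(b-bar(.9),np.linalg.norm(v),"th",np.arctan2(v[2],-v@X)+.378,o["q"])
for th in(1.,1.1,1.2,1.3,1.35): print(th,end=" ");rel(bar(th),R5,(bar(.9),R5))
E
```

```text
t: 5.5
tool_pos: [0.4832, 0.0393, 0.2231]
tool_rot: [2.446, 0.214, 0.092]
contact_force: [2.8, 10.5, 1.6]
opening: 0.009
grip_force: 29.4
t: 6.0
tool_pos: [0.4871, 0.0177, 0.2696]
tool_rot: [2.442, 0.21, 0.094]
contact_force: [1.5, 11.2, 6.3]
opening: 0.0086
grip_force: 30.9
[0.00161137 0.00374665 0.00606343] 0.25282291697529846 th 0.9140442247212528 [ 0.25120231 -0.25619526  1.94327501 -0.69230699  1.5185651   1.71110239]
1.0 shift [ 0.      0.0236 -0.0073] turn [0. 0. 0.]
1.1 shift [-0.      0.0477 -0.0122] turn [0. 0. 0.]
1.2 shift [-0.      0.0723 -0.0147] turn [0. 0. 0.]
1.3 shift [-0.      0.097  -0.0147] turn [0. 0. 0.]
1.35 shift [-0.      0.1093 -0.0138] turn [0. 0. 0.]
```

```bash
python3 -m jog '[[[0,0.024,-0.003],[0,0,0]],[[0,0.048,-0.007],[0,0,0]],[[0,0.072,-0.009],[0,0,0]],[[0,0.097,-0.009],[0,0,0]],[[0,0.105,-0.009],[0,0,0]]]'
python3 -m jog '[[[0,0,0],[0,0,0]],[[0,0,0],[0,0,0]]]'
python3 - <<'E'
from h import *
R5=Rt(50); o=ctrl.get_obs()
b=o["tool_pos"]-.019*R5[:,2]; v=b-HIN; print(np.linalg.norm(v),"th",np.arctan2(v[2],-v@X)+.378,o["q"])
E
```

```text
t: 6.5
tool_pos: [0.5001, -0.0579, 0.3471]
tool_rot: [2.438, 0.207, 0.099]
contact_force: [2.6, 8.0, 10.7]
opening: 0.0085
grip_force: 32.7
t: 6.7
tool_pos: [0.5, -0.0572, 0.3465]
tool_rot: [2.438, 0.208, 0.099]
contact_force: [0.2, 9.0, 13.5]
opening: 0.0088
grip_force: 33.0
0.24996192277021584 th 1.347414087877276 [ 0.09521456 -0.32941271  1.87572315 -0.69428576  1.52468531  1.50360368]
```

```bash
python3 -m jog '[[[0,0,0],[0,0,0]],[[0,0,0],[0,0,0]],[[0,0,-0.01],[0,0,0]],[[0,0,-0.03],[0,0,0]],[[0,-0.01,-0.06],[0,0,0]]]' 0.5
python3 -m jog '[[[0,-0.01,-0.03],[0,0,0]],[[0,-0.02,-0.07],[0,0,0]],[[0,-0.02,-0.1],[0,0,0]],[[0,-0.02,-0.1],[0,0,0]],[[0,-0.02,-0.1],[0,0,0]]]'
python3 -m jog '[[[0,0,0],[0,0,0]],[[0,0,0],[0,0,0]],[[0,0,0],[0,0,0]],[[0,0,0],[0,0,0]],[[0,0,0],[0,0,0]]]'
python3 - <<'E'
from h import *
S=cam("side");T=cam("top");print(ctrl.get_obs()["q"])
cv2.imwrite("pics/d.png",np.vstack([cv2.resize(S[0][80:270,180:370],(600,300)) , cv2.resize(T[0][150:290,200:360],(600,300))]))
E
```

```text
t: 7.2
tool_pos: [0.4889, -0.0124, 0.3784]
tool_rot: [2.44, 0.21, 0.08]
contact_force: [1.2, 0.1, 0.1]
opening: 0.0425
grip_force: 0.0
t: 7.7
tool_pos: [0.4756, 0.0664, 0.4427]
tool_rot: [2.44, 0.213, 0.085]
contact_force: [0.8, -0.0, -0.7]
opening: 0.0424
grip_force: 0.0
t: 8.2
tool_pos: [0.4757, 0.0658, 0.4427]
tool_rot: [2.44, 0.212, 0.084]
contact_force: [0.1, 0.3, 0.3]
opening: 0.0429
grip_force: 0.0
[ 0.35174461 -0.27998546  1.6790534  -0.70639753  1.81066916  1.59902378]
```

View pics/d.png

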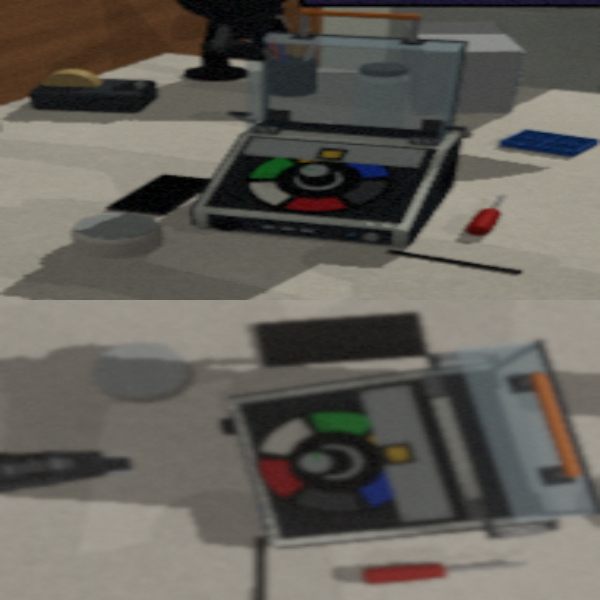

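The hood stands upright and open (bar at the top of both crops), and the bystanders look undisturbed. Green sits about a quarter turn anticlockwise of the window, where yellow shows. Next I measure the wheel.

```bash
cat >> h.py <<'E'
U=np.cos(.5)*X+np.sin(.5)*Z; N=-np.sin(.5)*X+np.cos(.5)*Z
def blob(c,lo,hi,box):
    x0,y0,x1,y1=box; hsv=cv2.cvtColor(c[0],cv2.COLOR_BGR2HSV)[y0:y1,x0:x1]
    m=cv2.inRange(hsv,lo,hi)
    if lo[0]==0: m|=cv2.inRange(hsv,(170,lo[1],lo[2]),(180,255,255))
    n,l,s,ce=cv2.connectedComponentsWithStats(m); i=1+np.argmax(s[1:,4]); return ce[i]+[x0,y0],s[i,4]
HS={"green":((45,80,40),(85,255,255)),"red":((0,110,50),(8,255,255)),"blue":((105,110,50),(130,255,255))}
TB=(255,195,315,280);SB=(240,160,320,220)
def local(P): d=P-HIN; return np.round(np.array([d@U,d@Y,d@N])*1000,1)
E
python3 - <<'E'
from h import *
S=cam("side");T=cam("top")
for k,(lo,hi) in HS.items():
    a,na=blob(T,lo,hi,TB);b,nb=blob(S,lo,hi,SB); P,e=tri(T,a,S,b); print(k,a,na,b,nb,P.round(4),"gap",round(e,4),"local u,y,n",local(P))
E
```

```text
green [290.41610738 206.71812081] 149 [265.48695652 186.17391304] 115 [ 0.5594 -0.0977  0.1129] gap 0.0008 local u,y,n [-89.7  54.    1.1]
red [274.15277778 232.05555556] 144 [279.568 209.088] 125 [ 0.4847 -0.0485  0.0766] gap 0.0009 local u,y,n [-160.7  -11.3   -1.5]
blue [300.15294118 238.94117647] 85 [296.64102564 187.19230769] 78 [ 0.4622 -0.1253  0.1208] gap 0.0015 local u,y,n [-76.4 -46.5   2.8]
```

```bash
cat >> h.py <<'E'
def K(n): return HIN-.1055*U+n*N
RK=Rt(90-np.rad2deg(.5)); Rz=lambda a: R.from_rotvec([0,0,a]).as_matrix()
E
python3 - <<'E'
from h import *
print(K(.0235),ctrl.get_obs()["tool_pos"],K(.2)); rel(K(.2),RK@Rz(-.63)); rel(K(.1),RK@Rz(-.63))
E
```

```text
[ 0.50201804 -0.0825426   0.1250438 ] [0.47573621 0.06603678 0.44294581] [0.48771727 0.00085882 0.27993712]
shift [-0.0006 -0.0533  0.1677] turn [ 0.1901  0.0532 -0.6268]
shift [-0.0014 -0.0726  0.2658] turn [ 0.1901  0.0532 -0.6268]
```

```bash
python3 -m jog '[[[0,-0.01,0.035],[0.04,0.01,-0.13]],[[0,-0.02,0.07],[0.08,0.02,-0.26]],[[0,-0.03,0.1],[0.11,0.03,-0.38]],[[0,-0.04,0.135],[0.15,0.04,-0.5]],[[0,-0.053,0.168],[0.19,0.053,-0.627]]]' 0.62
python3 -m jog '[[[0,0,0],[0,0,0]],[[0,0,0],[0,0,0]]]'
python3 - <<'E'
from h import *
print(ctrl.get_obs()["q"]); rel(K(.06),RK@Rz(-.63))
E
```

```text
t: 8.9
tool_pos: [0.4884, 0.0, 0.2791]
tool_rot: [2.44, 1.039, -0.155]
contact_force: [-0.2, 0.3, -0.3]
opening: 0.0534
grip_force: 0.0
t: 9.1
tool_pos: [0.4883, 0.0003, 0.2802]
tool_rot: [2.442, 1.028, -0.155]
contact_force: [-0.6, -0.4, 0.3]
opening: 0.0529
grip_force: 0.0
[ 0.12357909 -0.30241572  1.9127696  -0.50133816  1.51489867  0.92162484]
shift [ 0.0003 -0.0009  0.1399] turn [ 0.0002  0.0014 -0.0024]
```

```bash
python3 -m jog '[[[0,0,0.04],[0,0,0]],[[0,0,0.08],[0,0,0]],[[0,0,0.12],[0,0,0]],[[0,-0.001,0.14],[0,0,0]],[[0,-0.001,0.14],[0,0,0]]]'
python3 - <<'E'
from h import *
S=cam("side");T=cam("top");rel(K(.0055),RK@Rz(-.63))
cv2.imwrite("pics/e.png",np.vstack([cv2.resize(S[0][150:220,220:340],(600,300)) , cv2.resize(T[0][180:270,230:350],(600,300))]))
print(proj(S,K(.0355)),proj(T,K(.0355)))
E
```

```text
t: 9.6
tool_pos: [0.4983, -0.0651, 0.1556]
tool_rot: [2.442, 1.031, -0.158]
contact_force: [0.4, 0.7, -0.3]
opening: 0.0527
grip_force: 0.0
shift [-0.0011 -0.0014  0.0566] turn [ 0.0028 -0.0017 -0.0012]
[279.21613195 187.44024852] [283.85857748 225.40327223]
```

View pics/e.png

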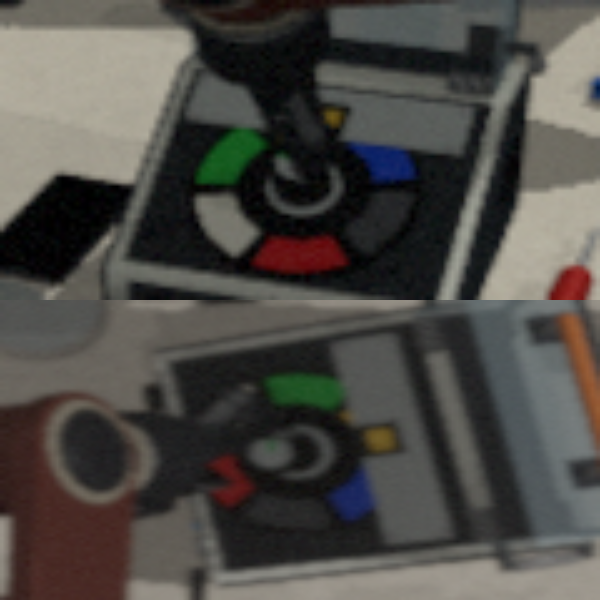

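The knob's top is at about (284,226) in the top view, against a predicted (283.9,225.4), and the fingers straddle its axis. Going down to grip.

```bash
python3 -m jog '[[[-0.001,-0.001,0.015],[0,0,0]],[[-0.001,-0.001,0.03],[0,0,0]],[[-0.001,-0.001,0.042],[0,0,0]],[[-0.001,-0.001,0.054],[0,0,0]],[[-0.001,-0.001,0.054],[0,0,0]]]'
python3 -m jog '[[[0,0,0],[0,0,0]],[[0,0,0],[0,0,0]],[[0,0,0],[0,0,0]],[[0,0,0],[0,0,0]],[[0,0,0],[0,0,0]]]' 0 40
python3 - <<'E'
from h import *
rel(K(.0055),RK@Rz(-.63))
E
```

```text
t: 10.2
tool_pos: [0.5004, -0.0912, 0.1067]
tool_rot: [2.443, 1.033, -0.16]
contact_force: [-0.5, -0.8, 0.4]
opening: 0.0529
grip_force: 0.0
t: 10.7
tool_pos: [0.5018, -0.0906, 0.1091]
tool_rot: [2.441, 1.032, -0.155]
contact_force: [-0.2, -1.9, -2.1]
opening: 0.0351
grip_force: 40.3
shift [0.0009 0.0015 0.0002] turn [-0.0001  0.0005  0.0004]
```

Gripped (35 mm). Turn +1.26 about the tool's z.

```bash
python3 -m jog '[[[0,0,0],[0,0,0.13]],[[0,0,0],[0,0,0.26]],[[0,0,0],[0,0,0.39]],[[0,0,0],[0,0,0.52]],[[0,0,0],[0,0,0.63]]]'
python3 -m jog '[[[0,0,0],[0,0,0.13]],[[0,0,0],[0,0,0.26]],[[0,0,0],[0,0,0.39]],[[0,0,0],[0,0,0.52]],[[0,0,0],[0,0,0.63]]]'
python3 -m jog '[[[0,0,0],[0,0,0]],[[0,0,0],[0,0,0]]]'
python3 - <<'E'
from h import *
rel(K(.0055),RK@Rz(.63))
S=cam("side");T=cam("top")
for k,(lo,hi) in HS.items():
    for c,B in((T,TB),(S,SB)):
        try:
            a,n=blob(c,lo,hi,B); o,r=ray(c,a); P=o+r*(((HIN-o)@N)/(r@N)); l=local(P)+[105.5,0,0]; print(k,n,l,np.arctan2(l[1],l[0]).round(3))
        except Exception as e: print(k,"none")
cv2.imwrite("pics/f.png",np.vstack([cv2.resize(S[0][150:220,220:340],(600,300)) , cv2.resize(T[0][180:270,230:350],(600,300))]))
E
```

```text
t: 11.2
tool_pos: [0.5011, -0.0895, 0.1084]
tool_rot: [2.636, 0.218, 0.056]
contact_force: [-5.4, 4.8, -1.7]
opening: 0.0351
grip_force: 40.8
t: 11.7
tool_pos: [0.5013, -0.0881, 0.1077]
tool_rot: [2.603, -0.615, 0.264]
contact_force: [-2.1, 10.4, -3.6]
opening: 0.0352
grip_force: 40.8
t: 11.9
tool_pos: [0.5013, -0.0882, 0.1077]
tool_rot: [2.604, -0.609, 0.263]
contact_force: [-1.2, 9.2, -3.4]
opening: 0.0349
grip_force: 40.8
shift [0.0034 0.0019 0.0002] turn [-0.0045  0.0031  0.0002]
green 45 [55.6  0.9  0. ] 0.016
green 5 [29.4 11.5  0. ] 0.373
red 349 [-123.2  -83.2    0. ] -2.548
red 108 [-31.1  49.    0. ] 2.136
blue 143 [-28.5 -48.8   0. ] -2.099
blue 131 [-28.9 -48.2   0. ] -2.111
```

View pics/f.png

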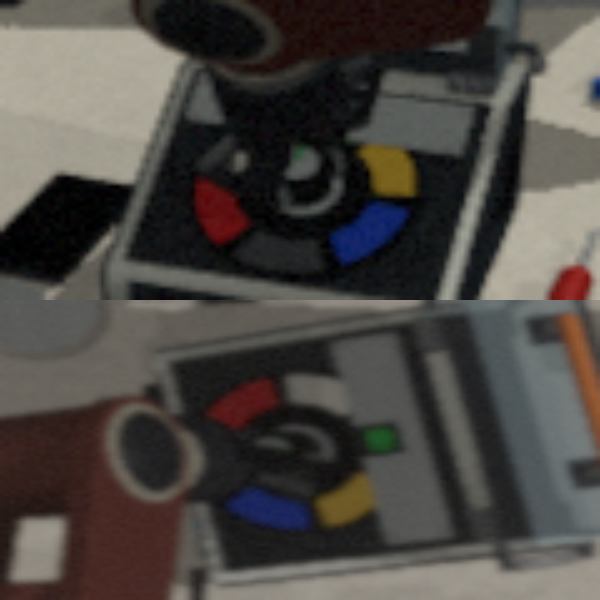

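Green alone fills the window at (306,222) in the top view. Blue's angle of -2.10 against -2.094 puts the wheel at about -0.01 rad. Release and retreat along the axis.

```bash
python3 -m jog '[[[0,0,0],[0,0,0]],[[0,0,0],[0,0,0]],[[0,0,0],[0,0,0]],[[0,0,0],[0,0,0]],[[0,0,0],[0,0,0]]]' 0.62
python3 -m jog '[[[0,0,-0.015],[0,0,0]],[[0,0,-0.03],[0,0,0]],[[0,0,-0.06],[0,0,0]],[[0,0,-0.1],[0,0,0]],[[0,0,-0.15],[0,0,0]]]'
python3 -m jog '[[[0,0,-0.04],[0,0,0]],[[0,0,-0.08],[0,0,0]],[[0,0,-0.1],[0,0,0]],[[0,0,-0.1],[0,0,0]],[[0,0,-0.1],[0,0,0]]]'
python3 - <<'E'
from h import *
S=cam("side");T=cam("top")
for k,(lo,hi) in HS.items():
    for c,B in((T,TB),(S,SB)):
        a,n=blob(c,lo,hi,B); o,r=ray(c,a); P=o+r*(((HIN-o)@N)/(r@N)); l=local(P)+[105.5,0,0]; print(k,n,l,np.arctan2(l[1],l[0]).round(3))
cv2.imwrite("pics/g.png",np.vstack([cv2.resize(S[0][90:270,150:390],(560,300)) , cv2.resize(T[0][120:300,200:440],(560,300))]))
E
```

```text
t: 12.5
tool_pos: [0.5022, -0.0908, 0.1095]
tool_rot: [2.598, -0.609, 0.266]
contact_force: [-0.7, -0.0, -0.3]
opening: 0.0531
grip_force: 0.0
t: 13.0
tool_pos: [0.4885, -0.0196, 0.2404]
tool_rot: [2.597, -0.609, 0.26]
contact_force: [1.1, 0.5, -0.2]
opening: 0.0531
grip_force: 0.0
t: 13.5
tool_pos: [0.4816, 0.0275, 0.3279]
tool_rot: [2.598, -0.608, 0.265]
contact_force: [0.1, -0.1, -0.4]
opening: 0.0523
grip_force: 0.0
green 43 [55.3  1.   0. ] 0.018
green 30 [60.4  2.3  0. ] 0.038
red 146 [-27.9  49.3   0. ] 2.086
red 117 [-29.4  49.2   0. ] 2.109
blue 150 [-28.8 -48.3   0. ] -2.108
blue 129 [-29.  -48.3   0. ] -2.112
```

View pics/g.png

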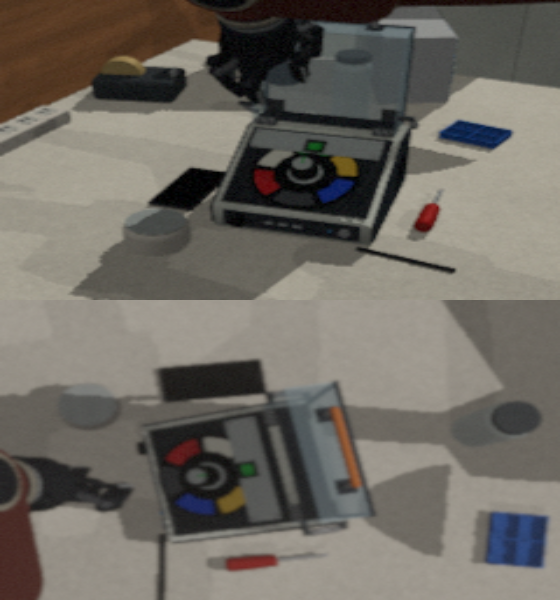

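The hood is open, green is in the window at (306,222) in the top view, the bystanders are in place and the arm is clear.

```bash
python3 -c "
from station import job
print(job.finish_job())"
```

```text
the job is handed in; nothing more can be done
None
```

The job is handed in at about 13.5 s of the 72 s: the hood stands open by itself, green fills the window (wheel within about 0.02 rad of 0), and the desk items near the tester look unmoved (the phone and carton at the far side were never approached or re-photographed); the judge returned no verdict.

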